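# Knock the wedged reducing sleeve out of a centrifuge shield

## Task

The tall centrifuge shield draining mouth-down on the perforated drainer still has its reducing sleeve wedged up inside the closed end. Lift it off, rap its mouth squarely on the ribbed mat in the white tray, as often as it takes, until the sleeve works loose and is left lying or standing in the tray, then stand the empty shield back on the drainer, mouth down. Leave the short shield, the beaker and the dropper bottles as they are.

Things in the scene. Friction and masses are not known exactly. Their poses are not given: they have to be found in the camera images.
- shield_mid (a point): The tall centrifuge shield: an aluminium tube closed at one end, standing mouth-down, closed end up. 112 mm tall, body 37 mm outside and 31 mm inside diameter, with a collar 44 mm in diameter round the lowest 8 mm, at the mouth; mass about 0.15 kg without the sleeve. This point is on its axis half-way up, 56 mm above the mouth; its z axis points from the mouth to the closed end (up at the start). Best gripped across the body well above half height, firmly.
- sleeve_mid (a point): Centre of the reducing sleeve: a plain aluminium tube, 29 mm outside diameter, 17 mm bore, 40 mm long, about 50 g; z along its axis. At the start it is out of sight in the closed (upper) end of the tall shield, this point 76 to 87 mm above the mouth, held by a rubber ring 88 mm above the mouth. Once its top has passed the ring (this point at 68 mm) it falls freely onto the mat, and stays there when the shield is lifted straight up.
- shield: The tall shield's body frame, with its origin at the centre of its mouth; z points to the closed end (up when it stands mouth-down). Knocks push it upwards through the fingers by some millimetres each, the more the weaker the grip, so the height at which the mouth meets the mat shifts.
- sleeve: The same sleeve; origin at the centre of its lower end, z along its axis. Lifting, carrying or pressing the shield does not shift it. Each sharp stop of the mouth on the mat, arriving at 0.1 to 0.4 m/s, jerks it down by 1 to 15 mm, the faster the more; a slow touch (0.05 m/s) does nothing. Its depth, its weight and the ring's hold vary, so it takes from one to about 15 knocks.
- drainer_top (a point): Centre of the upper face of the drainer, a fixed stainless plate with small holes, 130 mm (x) by 320 mm (y), 30 mm above the bench, over a white drip tray; a wire guard 12 mm high runs round its edge. The tall shield, the short shield and the beaker stand on it in a row along its y axis, 90 mm apart, in any order.
- tray_mat (a point): Centre of the upper face of the fixed black ribbed mat that is the floor of the white knocking-out tray, 12 mm above the bench. The tray measures 200 mm (x) by 240 mm (y) outside, its rim stands 30 mm above the bench, walls 4 mm.
- tray: The white tray with its mat (fixed), origin under its centre at bench height.
- short_shield_mid (a point): A bystander: a short aluminium shield of the same kind standing mouth-down on the drainer, 70 mm tall, body 33 mm and collar 40 mm in diameter; the point is on its axis half-way up.
- beaker_mid (a point): A bystander: a small clear plastic beaker upturned on the drainer, 62 mm tall, 51 mm in diameter at the mouth; the point is on its axis half-way up.
- dropper1_mid (a point): A bystander: a white dropper bottle with a blue cap, 28 mm in diameter, 76 mm tall, on the bench beyond the drainer and tray; the point is half-way up.
- dropper2_mid (a point): A bystander: a like dropper bottle beside it; the point is half-way up.

How it is judged:
By the outcome, as a careful person would: the job done as asked, in the order asked, and still so for the second after the job is handed in, with the robot touching nothing.
It also fails if it takes over 51 s, if anything falls off the work surface, if the arm or the gripper's body presses on something with over 40 N, if the wrist force passes 120 N, or if a joint passes its speed limit or range.

## Robot

A 6-joint arm with a two-finger parallel gripper is mounted at the origin on the work surface. World frame = base frame: x ahead of the robot, y to its left, z up, the work surface at z = 0. Lengths are in mm, angles in rad, forces in N, time in s.
With the tool pointing down it reaches from about 325 to 750 mm from the base axis. Payload 7.6 kg.
Tool frame: the origin (TCP) lies at the centre of the arm's flange, where the gripper is bolted on; the fingertips stand 173 mm ahead of it and the grasp point (between the pads) lies 155 mm ahead of it; z points along the fingers, y is the line along which they close (so a half turn about z gives the same grasp; the last joint's range is limited). The gripper opens to 85 mm and grips with 20 to 120 N. Pads are 22 mm wide; open, the fingers measure 114 mm over their backs; the gripper's body (76 mm by 85 mm) begins 54 mm behind the grasp point. The pads swing forward as they close: fully open they stand 13 mm farther back than shut.
Start: joints at [-1.278, 0.052, 1.401, -0, 1.689, -0.07], TCP at [186.34, -490.822, 404.723] pointing down, gripper open.
Joint ranges: [-2.9, 2.9], [-0.91, 2.17], [0.12, 2.37], [-1.06, 4.2], [0.26, 2.73], [-2.93, 2.93]. Speed limits (rad/s): [2.57, 2.57, 3.01, 3.14, 3.14, 3.14].

## Interface

Orientations are given as a unit quaternion [x, y, z, w].
In Python, from cell import manip gives the robot as it stands.
- The arm moves only by the tool send_rows, never from a script. Its argument "series" is a list of rows, each a list of 3 entries, a list of its own where there are three numbers: the opening in per cent of the stroke, from 0 (shut) to 100 (fully open), then the shift along the tool's x, y, z in m, then the turn, a rotation vector about the tool's x, y, z in rad. A call has 1 to 10 rows; each row is the pose to reach, as a shift and turn from the pose commanded when the call began, along the tool's axes at that moment; what a row does not reach only later rows make up. A row lasts 1/8 s, in which the tool goes at most 62.5 mm and 10.7 degrees, less where a joint would pass 70% of its speed; a pose out of reach is approached as far as the arm can. A call with a gripper value outside its range is refused whole. The fingers move at their own pace and stop on an object; "squeeze" is the grip in N (left out, the last holds). Time passes only in rows, so rows that repeat a pose let the fingers close. It gives the time, the measured TCP pose, the force, the opening and the grip force at its end, in the units of the state.
- manip.get_obs(): the state, without advancing time (a new reading comes with each control period).
- manip.get_image(name): name is "scene" or "side" or "wrist"; returns a dict with "img" (420x560x3 uint8, blue, green, red), "fx", "fy", "cx", "cy" (pixels), "xyz" and "attitude" of the camera in the world; the wrist camera has in their place "tool_from_camera" (4x4, takes a point from camera to tool coordinates, whose origin is the TCP and whose axes are the flange's). Camera axes: x right, y down, z forward; pixel columns grow to the right and rows downward; lengths in mm; the calibration is good to about 2 mm. The wrist camera is an equidistant fisheye: a pixel r from the principal point sees the ray r / f radians off the axis. A picture is of the moment at which its call begins: read the wrist's pose just before it. There is no depth.
- manip.sign_off(): hands the job in; it is judged then, once.
The state is a dict: "time": time; "joint_pos": joint angles; "dq": joint speeds; "joint_torque": joint torques, N m; "tool_pos": TCP position; "orientation": TCP orientation; "ft_force": force on the tool from outside, world axes, zero at the start; "moment": the same for the moment, N m; "grip_width": finger opening in mm; "grasp_force": force on a finger pad.
Only numpy, scipy, OpenCV 4.12 (cv2) and the standard library are available. Lean on these libraries where they do the work, as an engineer would, in place of code of your own. Each camera call takes 0.05 s, during which the arm holds its last target. There are 200 camera calls.

## Working session

There is one attempt and no reset: what is moved stays moved. The work goes in short steps, Python scripts to look and compute and a tool call to move; the robot and the scene stay as the last step left them, time stands still between calls to the robot, and variables do not carry over. Pictures are saved under pics/ and viewed, at most 10 in all, crops included, and the job is handed in when it is done.

Besides the shell and the picture viewer there is one more tool, called after ">>>" by a JSON object that holds its "api" and its "payload", one argument or row to a line. send_rows: Moves the arm, as the interface text tells. Its arguments: {"type":"object","properties":{"series":{"type":"array"},"squeeze":{"type":"number"}},"required":["series"]}

```bash
mkdir -p pics; cat > h.py <<'E'
import numpy as np, cv2
from scipy.spatial.transform import Rotation as R
from cell import manip
def snap(n,f):
    d=manip.get_image(n); cv2.imwrite('pics/'+f,d['img']); return d
def rot(a):
    a=np.array(a,float)
    return a if a.shape==(3,3) else R.from_quat(a).as_matrix()
def onplane(d,u,v,z):
    r=rot(d['attitude'])@np.array([(u-d['cx'])/d['fx'],(v-d['cy'])/d['fy'],1]); c=np.array(d['xyz'],float)
    return c+r*(z-c[2])/r[2]
def proj(d,p):
    q=rot(d['attitude']).T@(np.array(p,float)-np.array(d['xyz'])); return [d['fx']*q[0]/q[2]+d['cx'],d['fy']*q[1]/q[2]+d['cy']]
E
python3 - <<'E'
from h import *
import pickle
D={}
for n in ['scene','side']:
    d=snap(n,n+'.png'); d={k:v for k,v in d.items() if k!='img'}; D[n]=d; print(n,d)
pickle.dump(D,open('D.pkl','wb'))
print(manip.get_obs())
E
```

```text
scene {'fx': 458.7331030680781, 'fy': 458.7331030680781, 'cx': 288.11051513026445, 'cy': 212.94606175696003, 'xyz': array([1320.88223732,  155.16446977,  629.77509881]), 'attitude': array([ 0.5505451 ,  0.69852827, -0.35462106, -0.28844801])}
side {'fx': 395.9721894891008, 'fy': 395.9721894891008, 'cx': 275.8206783935002, 'cy': 211.10532966906206, 'xyz': array([254.07254309, 375.62579295, 729.10967247]), 'attitude': array([-0.36406142,  0.86364998, -0.32234455,  0.13289842])}
{'time': 0.1, 'joint_pos': array([-1.27825776e+00,  5.27564118e-02,  1.40162856e+00,  4.34750298e-06,
        1.68861755e+00, -7.03028804e-02]), 'dq': array([ 0.00037089, -0.00282593, -0.00174582,  0.00038532,  0.0002173 ,
       -0.00022493]), 'joint_torque': array([ 1.24136892e-03, -3.82583606e+01, -3.60987246e+01, -6.64724689e-05,
        4.71680381e-03,  1.81944171e-05]), 'tool_pos': array([ 186.35067925, -490.78018153,  403.96286316]), 'orientation': array([ 9.83588058e-01,  1.80427367e-01, -7.60243516e-05, -7.00828110e-04]), 'ft_force': array([ 0.28796437, -0.24705307,  0.4912216 ]), 'moment': array([-0.02194784, -0.01540025, -0.03111614]), 'grasp_force': 0.0, 'grip_width': 85.17305604868812}
```

View pics/scene.png

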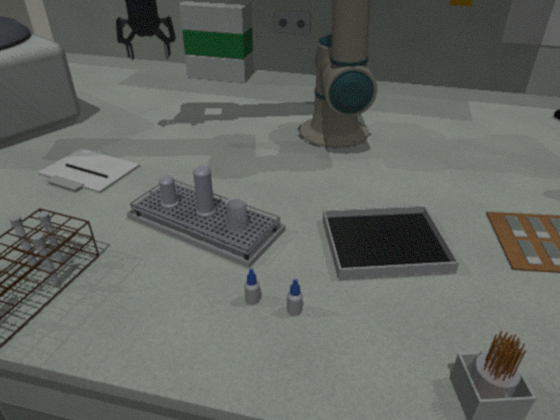

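View pics/side.png

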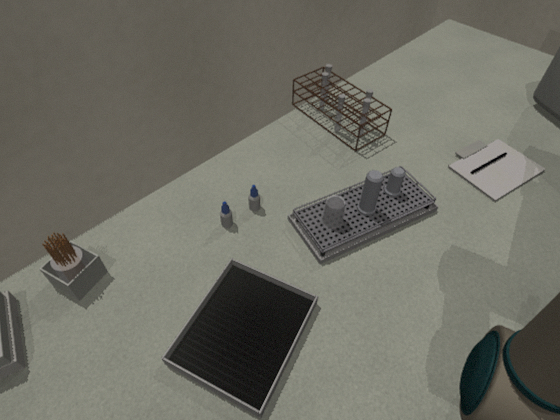

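The tall shield is in the middle of the row: in scene its top is about (203,170) and its base (205,212); in side its top is about (376,175) and its base (370,212). The tray is to the right of the drainer. I'll enlarge for a finer reading.

```bash
python3 - <<'E'
import cv2,numpy as np
a=cv2.imread('pics/scene.png')[155:235,130:250]; b=cv2.imread('pics/side.png')[155:235,310:430]
f=lambda m:cv2.convertScaleAbs(cv2.resize(m,None,fx=6.6,fy=6.6,interpolation=cv2.INTER_CUBIC)[:300] if 0 else cv2.resize(m,(450,300),interpolation=cv2.INTER_CUBIC),alpha=1.3)
cv2.imwrite('pics/c1.png',np.vstack([f(a),f(b)]))
E
```

```text
(no output)
```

View pics/c1.png

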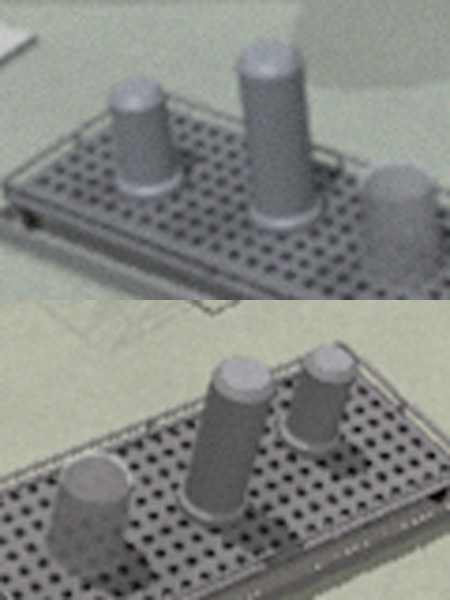

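```bash
python3 - <<'E'
from h import *
import pickle
D=pickle.load(open('D.pkl','rb'))
np.set_printoptions(precision=1,suppress=True)
P={'scene':[((202.3,170.5),142),((205.6,210.5),30),((166.8,179.5),100),((236.9,203),92)]+[(p,30) for p in [(323,210),(427,207),(456,268),(340,275)]],
'side':[((375.3,175.5),142),((367,209.5),30),((398.5,171.8),100),((335.9,202.5),92)]+[(p,30) for p in [(319,296),(262,410),(166,360),(233,262)]]}
for n in P:
  print(n,np.array([onplane(D[n],*p,z) for p,z in P[n]]))
E
```

```text
scene [[ 551.5 -202.3  142. ]
 [ 539.6 -210.6   30. ]
 [ 541.  -293.6  100. ]
 [ 579.3 -120.1   92. ]
 [ 472.8   46.2   30. ]
 [ 402.2  276.8   30. ]
 [ 602.2  329.    30. ]
 [ 675.8  113.1   30. ]]
side [[ 538.3 -203.2  142. ]
 [ 537.6 -206.2   30. ]
 [ 528.7 -293.   100. ]
 [ 571.8 -122.4   92. ]
 [ 465.8   44.2   30. ]
 [ 393.1  265.9   30. ]
 [ 570.2  331.3   30. ]
 [ 644.7  113.9   30. ]]
```

```bash
cat >> h.py <<'E'
def goto(p,yaw=None):
    """print tool-frame shift (m) and turn from measured pose to TCP p (mm), tool y at world angle yaw"""
    o=manip.get_obs(); M=rot(o['orientation'])
    s=M.T@(np.array(p,float)-o['tool_pos'])/1000
    if yaw is None: T=M
    else:
        y=np.array([np.cos(yaw),np.sin(yaw),0]); z=np.array([0,0,-1.]); T=np.c_[np.cross(y,z),y,z]
    print('shift',s.round(4),'turn',R.from_matrix(M.T@T).as_rotvec().round(4))
E
python3 -c "
from h import *
goto([544,-204,360],-0.23)"
```

```text
shift [ 0.4361 -0.1411  0.0442] turn [-1.20e-03 -8.00e-04 -9.78e-01]
```

>>> {"api": "send_rows", "payload": {
  "series": [
    [100,[0.436,-0.141,0.044],[0,0,-0.978]],
    [100,[0.436,-0.141,0.044],[0,0,-0.978]],
    [100,[0.436,-0.141,0.044],[0,0,-0.978]],
    [100,[0.436,-0.141,0.044],[0,0,-0.978]],
    [100,[0.436,-0.141,0.044],[0,0,-0.978]],
    [100,[0.436,-0.141,0.044],[0,0,-0.978]],
    [100,[0.436,-0.141,0.044],[0,0,-0.978]],
    [100,[0.436,-0.141,0.044],[0,0,-0.978]],
    [100,[0.436,-0.141,0.044],[0,0,-0.978]],
    [100,[0.436,-0.141,0.044],[0,0,-0.978]]
  ],
  "squeeze": 120
}}

```text
time: 1.35
tool_pos: [543.2, -205.2, 360.8]
orientation: [0.784, 0.621, -0.0, 0.0]
ft_force: [0.5, -0.1, 0.2]
grip_width: 85.4
grasp_force: 0.0
```

```bash
python3 - <<'E'
from h import *
import pickle
o=manip.get_obs(); print(o['time'],o['tool_pos'],o['orientation'],o['dq'].round(3))
d=snap('wrist','w1.png'); cv2.imwrite('pics/w1.png',cv2.resize(d['img'],(800,600),interpolation=cv2.INTER_CUBIC)); d.pop('img'); d['o']=o; print(d['fx'],d['cx'],d['cy'],d['tool_from_camera']); pickle.dump(d,open('W1.pkl','wb'))
E
```

```text
1.35 [ 543.24540115 -205.22369373  360.76385135] [ 7.83958609e-01  6.20813033e-01 -2.69705269e-04  6.53646863e-05] [-0.015 -0.009  0.003  0.001  0.     0.002]
325.19226210127806 277.07783338457585 207.45826731193765 [[ 1.36100356e-03 -9.61818238e-01 -2.73685631e-01  6.91145587e+01]
 [ 9.99998874e-01  1.48196098e-03 -2.35215385e-04 -6.53935247e-01]
 [ 6.31825872e-04 -2.73685003e-01  9.61819172e-01  3.11217671e+01]
 [ 0.00000000e+00  0.00000000e+00  0.00000000e+00  1.00000000e+00]]
```

View pics/w1.png

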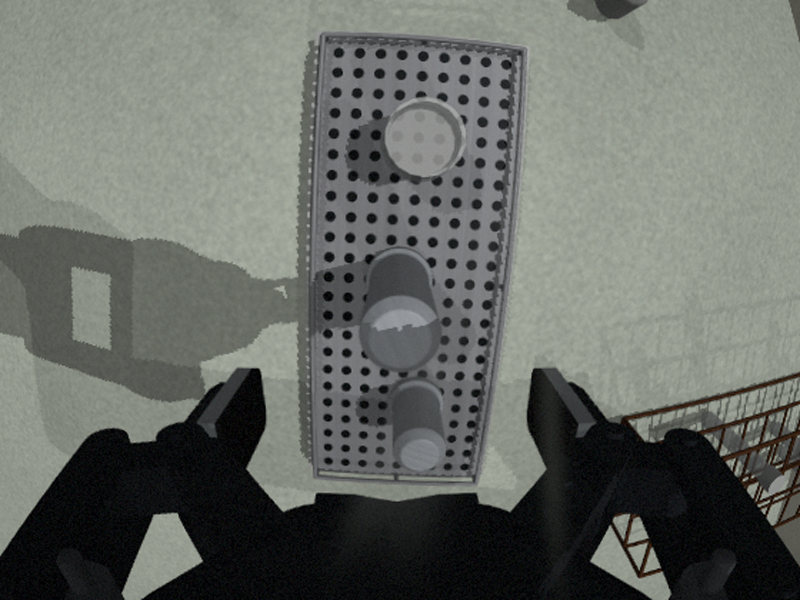

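The tall shield's closed top is centred at (400,333) in the 800-wide view, with its base at about (400,285). The beaker is above it at (425,137) and the short shield is below at (419,449).

```bash
cat >> h.py <<'E'
def wplane(d,u,v,z):
    o=d['o'];k=np.array([u-d['cx'],v-d['cy']]);r=np.hypot(*k);t=r/d['fx']
    c=np.r_[k/r*np.sin(t),np.cos(t)];T=d['tool_from_camera'];M=rot(o['orientation'])
    c=M@T[:3,:3]@c;p=o['tool_pos']+M@T[:3,3]
    return p+c*(z-p[2])/c[2]
E
python3 - <<'E'
from h import *
import pickle
np.set_printoptions(precision=1,suppress=True)
d=pickle.load(open('W1.pkl','rb'))
for u,v,z in [(400,333,142),(361,333,142),(439,333,142),(400,370,142),(400,297,142),(400,247,38),(419,449,100),(425,137,92),(322,37,42),(525,48,42),(313,477,42),(476,482,42)]: print(u,v,wplane(d,u*.7,v*.7,z))
goto([543,-205,277])
E
```

```text
400 333 [ 544.1 -206.2  142. ]
361 333 [ 527.7 -202.4  142. ]
439 333 [ 560.5 -210.1  142. ]
400 370 [ 540.2 -223.4  142. ]
400 297 [ 547.7 -190.5  142. ]
400 247 [ 549.3 -187.5   38. ]
419 449 [ 535.3 -296.   100. ]
425 137 [ 576.1 -125.9   92. ]
322 37 [533.1 -45.3  42. ]
525 48 [655.1 -78.6  42. ]
313 477 [ 443.4 -345.2   42. ]
476 482 [ 566.2 -379.    42. ]
shift [ 0.  -0.   0.1] turn [0. 0. 0.]
```

>>> {"api": "send_rows", "payload": {
  "series": [
    [100,[-0.0015,0.001,0.04],[0,0,0]],
    [100,[-0.0015,0.001,0.07],[0,0,0]],
    [100,[-0.0015,0.001,0.086],[0,0,0]],
    [100,[-0.0015,0.001,0.086],[0,0,0]],
    [0,[-0.0015,0.001,0.086],[0,0,0]],
    [0,[-0.0015,0.001,0.086],[0,0,0]],
    [0,[-0.0015,0.001,0.086],[0,0,0]],
    [0,[-0.0015,0.001,0.086],[0,0,0]],
    [0,[-0.0015,0.001,0.086],[0,0,0]],
    [0,[-0.0015,0.001,0.086],[0,0,0]]
  ],
  "squeeze": 120
}}

```text
time: 2.65
tool_pos: [544.8, -206.1, 276.3]
orientation: [0.784, 0.621, 0.0, 0.001]
ft_force: [-0.5, -0.9, 6.2]
grip_width: 34.8
grasp_force: 120.4
```

```bash
python3 -c "
from h import *
o=manip.get_obs();print(o['tool_pos'],o['grip_width'],o['grasp_force'],o['ft_force'],o['moment'])
goto([544,-207,340])
goto([528,188,340])"
```

```text
[ 544.8041829  -206.07636377  276.26050443] 34.8464746737647 120.42310271412134 [-0.51126912 -0.87213659  6.22419686] [0.00528783 0.23368945 0.019001  ]
shift [-0.0011 -0.0004 -0.0637] turn [0. 0. 0.]
shift [ 0.3798 -0.106  -0.0643] turn [0. 0. 0.]
```

>>> {"api": "send_rows", "payload": {
  "series": [
    [0,[0,0,-0.03],[0,0,0]],
    [0,[0,0,-0.085],[0,0,0]],
    [0,[0,0,-0.11],[0,0,0]],
    [0,[0.05,-0.014,-0.11],[0,0,0]],
    [0,[0.11,-0.031,-0.11],[0,0,0]],
    [0,[0.17,-0.047,-0.11],[0,0,0]],
    [0,[0.23,-0.064,-0.11],[0,0,0]],
    [0,[0.29,-0.081,-0.11],[0,0,0]],
    [0,[0.34,-0.095,-0.11],[0,0,0]],
    [0,[0.38,-0.106,-0.11],[0,0,0]]
  ]
}}

```text
time: 3.9
tool_pos: [527.4, 190.4, 384.2]
orientation: [0.783, 0.622, -0.0, -0.0]
ft_force: [-0.5, -2.2, -2.1]
grip_width: 35.2
grasp_force: 120.0
```

```bash
python3 - <<'E'
from h import *
import pickle
o=manip.get_obs(); print(o['time'],o['tool_pos'],o['orientation'],o['grip_width'],o['grasp_force'],o['ft_force'],o['dq'].round(2))
d=snap('wrist','w2.png'); cv2.imwrite('pics/w2.png',cv2.resize(d['img'],(800,600),interpolation=cv2.INTER_CUBIC)); d.pop('img'); d['o']=o; pickle.dump(d,open('W2.pkl','wb'))
goto([528,188,278],-0.23)
E
```

```text
3.9 [527.41287525 190.41776892 384.23411107] [ 7.83127253e-01  6.21861369e-01 -3.41592705e-04 -1.63548386e-04] 35.21654866747053 119.96562860906124 [-0.49634819 -2.15211811 -2.07808175] [ 0.57  0.25 -0.28 -0.    0.02  0.57]
shift [-0.0058  0.0027  0.106 ] turn [-0.0018 -0.0022  0.0048]
```

View pics/w2.png

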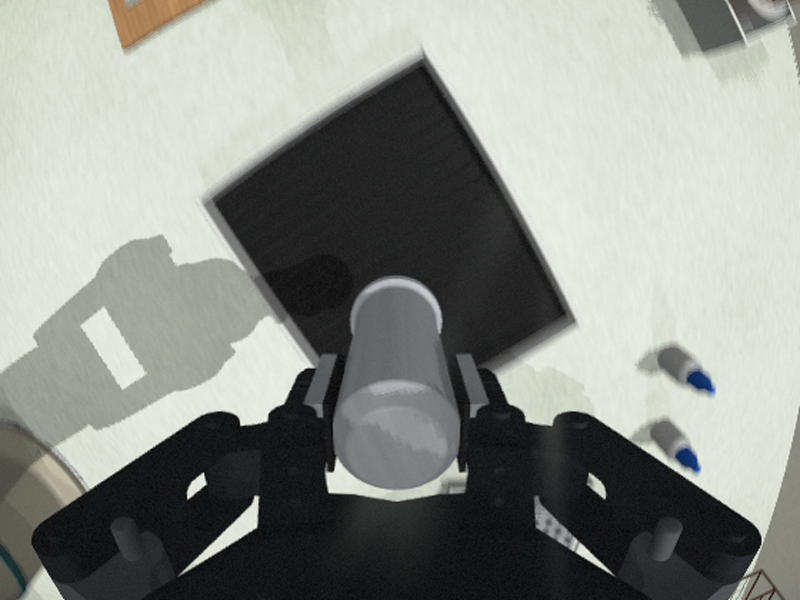

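The shield is held upright over the tray; tray corners are at (203,203), (424,52) and (577,322). I'll check the centre from these.

```bash
python3 - <<'E'
from h import *
import pickle
d=pickle.load(open('W2.pkl','rb'))
p=[wplane(d,u*.7,v*.7,30).round() for u,v in [(203,203),(424,50),(578,322)]]
print(p,(p[0]+p[2])/2,np.linalg.norm(p[0]-p[1]),np.linalg.norm(p[1]-p[2]))
o=manip.get_obs();print(o['tool_pos'],o['dq'].round(2));goto([530,185,280],-0.23)
E
```

```text
[array([399., 270.,  30.]), array([580., 335.,  30.]), array([654., 116.,  30.])] [526.5 193.   30. ] 192.31744590650115 231.16444363266598
[526.82694372 194.01056938 384.06138243] [-0.07 -0.02  0.02 -0.01 -0.   -0.11]
shift [-0.0083  0.0053  0.104 ] turn [-0.0018 -0.0022  0.0048]
```

>>> {"api": "send_rows", "payload": {
  "series": [
    [0,[0,0,0.05],[0,0,0]],
    [0,[0,0,0.1],[0,0,0]],
    [0,[0,0,0.1],[0,0,0]],
    [0,[0,0,0.128],[0,0,0]]
  ]
}}

```text
time: 4.45
tool_pos: [529.2, 188.4, 260.8]
orientation: [0.784, 0.621, 0.003, 0.001]
ft_force: [-0.7, -0.8, -1.9]
grip_width: 35.2
grasp_force: 120.1
```

```bash
python3 -c "
from h import *
o=manip.get_obs();print(o['tool_pos'],o['grip_width'],o['grasp_force'],o['ft_force'],o['dq'].round(2))"
```

```text
[529.20856667 188.38103601 260.76335834] 35.17365606919521 120.07036574184895 [-0.67162522 -0.77807903 -1.88871042] [-0.    0.23  0.23 -0.   -0.44 -0.  ]
```

>>> {"api": "send_rows", "payload": {
  "series": [
    [0,[0,0,-0.03],[0,0,0]],
    [0,[0,0,-0.03],[0,0,0]],
    [0,[0,0,0.002],[0,0,0]],
    [0,[0,0,0.002],[0,0,0]]
  ]
}}

```text
time: 4.95
tool_pos: [528.5, 188.3, 255.7]
orientation: [0.784, 0.621, 0.001, 0.001]
ft_force: [0.1, -0.1, -0.4]
grip_width: 34.9
grasp_force: 133.5
```

>>> {"api": "send_rows", "payload": {
  "series": [
    [0,[0,0,-0.033],[0,0,0]],
    [0,[0,0,-0.033],[0,0,0]],
    [0,[0,0,0.003],[0,0,0]],
    [0,[0,0,-0.033],[0,0,0]],
    [0,[0,0,-0.033],[0,0,0]],
    [0,[0,0,0.004],[0,0,0]],
    [0,[0,0,-0.035],[0,0,0]],
    [0,[0,0,-0.035],[0,0,0]],
    [0,[0,0,-0.035],[0,0,0]]
  ]
}}

```text
time: 6.08
tool_pos: [527.8, 188.1, 288.4]
orientation: [0.784, 0.621, -0.001, -0.0]
ft_force: [-0.4, 0.2, -2.1]
grip_width: 34.7
grasp_force: 143.1
```

```bash
python3 - <<'E'
from h import *
o=manip.get_obs(); print(o['time'],o['tool_pos'],o['orientation'],o['grip_width'],o['grasp_force'],o['ft_force'],o['dq'].round(2))
d=manip.get_image('side')['img'][130:400,180:440]; e=manip.get_image('scene')['img'][110:310,300:480]
cv2.imwrite('pics/k1.png',np.hstack([cv2.resize(d,(400,415),interpolation=cv2.INTER_CUBIC),cv2.resize(e,(373,415),interpolation=cv2.INTER_CUBIC)]))
print(manip.get_obs()['ft_force'])
E
```

```text
6.075 [527.77413433 188.11623852 288.4063707 ] [ 7.83576597e-01  6.21294909e-01 -5.64175864e-04 -1.82856678e-04] 34.72008119826004 143.1083946027502 [-0.36573333  0.15882575 -2.12238109] [-0.    0.01  0.01  0.    0.    0.  ]
[-0.4777671   0.12082446 -1.64816024]
```

View pics/k1.png

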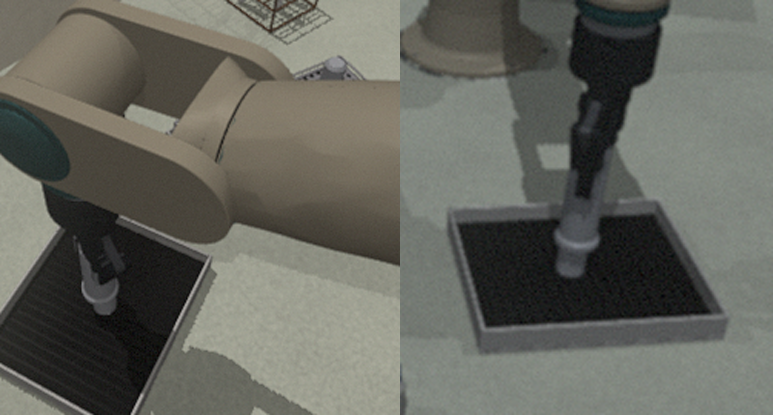

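The sleeve has dropped out and stands on the mat, its top still inside the collar, in both views. I'll lift straight up.

>>> {"api": "send_rows", "payload": {
  "series": [
    [0,[0,0,-0.015],[0,0,0]],
    [0,[0,0,-0.035],[0,0,0]],
    [0,[0,0,-0.07],[0,0,0]],
    [0,[0,0,-0.1],[0,0,0]],
    [0,[0,0,-0.1],[0,0,0]],
    [0,[0,0,-0.1],[0,0,0]]
  ]
}}

```text
time: 6.92
tool_pos: [527.9, 188.2, 388.3]
orientation: [0.784, 0.621, -0.001, -0.0]
ft_force: [0.1, -0.3, -1.6]
grip_width: 34.9
grasp_force: 143.2
```

```bash
python3 - <<'E'
from h import *
import pickle
o=manip.get_obs(); print(o['time'],o['tool_pos'],o['grip_width'],o['grasp_force'],o['ft_force'],o['dq'].round(2))
D=manip.get_image('side'); d=D.pop('img')[130:400,180:440]; e=manip.get_image('scene')['img'][90:290,300:480]
cv2.imwrite('pics/k2.png',np.hstack([cv2.resize(d,(400,415),interpolation=cv2.INTER_CUBIC),cv2.resize(e,(373,415),interpolation=cv2.INTER_CUBIC)]))
goto([544.8,-206,384],-0.23)
E
```

```text
6.925 [527.85633807 188.16635683 388.26713733] 34.89725757234789 143.19759075784532 [ 0.10159354 -0.260536   -1.60004911] [-0.    0.01  0.02  0.    0.    0.  ]
shift [-0.3799  0.1064  0.004 ] turn [-0.0028  0.0016 -0.    ]
```

View pics/k2.png

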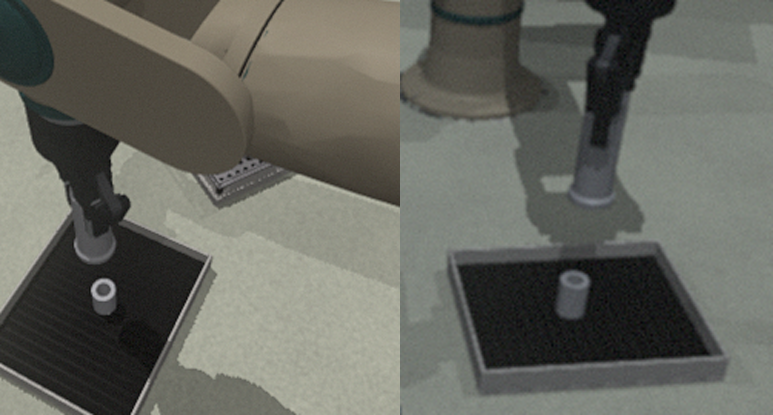

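The sleeve is standing alone on the mat in both views and the shield is clear above it. I'll carry it back along the same path.

>>> {"api": "send_rows", "payload": {
  "series": [
    [0,[-0.04,0.011,0.0],[0,0,0]],
    [0,[-0.1,0.028,0.0],[0,0,0]],
    [0,[-0.16,0.045,0.0],[0,0,0]],
    [0,[-0.22,0.062,0.0],[0,0,0]],
    [0,[-0.28,0.078,0.0],[0,0,0]],
    [0,[-0.335,0.094,0.0],[0,0,0]],
    [0,[-0.37,0.104,0.0],[0,0,0]],
    [0,[-0.38,0.1065,0.004],[0,0,0]],
    [0,[-0.38,0.1065,0.06],[0,0,0]],
    [0,[-0.38,0.1065,0.09],[0,0,0]]
  ]
}}

```text
time: 8.28
tool_pos: [544.4, -205.0, 295.5]
orientation: [0.783, 0.622, -0.001, -0.002]
ft_force: [0.4, -0.0, -1.4]
grip_width: 35.0
grasp_force: 143.2
```

>>> {"api": "send_rows", "payload": {
  "series": [
    [0,[0,0,0.007],[0,0,0]],
    [0,[0,0,0.014],[0,0,0]],
    [0,[0,0,0.018],[0,0,0]],
    [0,[0,0,0.021],[0,0,0]],
    [0,[0,0,0.021],[0,0,0]]
  ]
}}

```text
time: 8.9
tool_pos: [545.1, -206.1, 279.0]
orientation: [0.784, 0.621, 0.0, 0.0]
ft_force: [0.8, 0.7, -1.9]
grip_width: 35.1
grasp_force: 143.1
```

```bash
python3 - <<'E'
from h import *
o=manip.get_obs(); print(o['time'],o['tool_pos'],o['orientation'],o['grip_width'],o['grasp_force'],o['ft_force'],o['moment'],o['dq'].round(3))
E
```

```text
8.9 [ 545.09245373 -206.07601367  279.00742145] [7.83574893e-01 6.21297286e-01 9.39493047e-05 2.44209897e-04] 35.107549768855236 143.1461598500755 [ 0.81021874  0.65797204 -1.89861234] [-0.0095351  -0.02986599  0.02530743] [-0.002 -0.003 -0.002 -0.     0.005 -0.002]
```

Still free, as expected. Lower in millimetre steps.

>>> {"api": "send_rows", "payload": {
  "series": [
    [0,[0,0,0.002],[0,0,0]],
    [0,[0,0,0.004],[0,0,0]],
    [0,[0,0,0.005],[0,0,0]],
    [0,[0,0,0.005],[0,0,0]]
  ]
}}

```text
time: 9.4
tool_pos: [545.0, -206.1, 273.5]
orientation: [0.784, 0.621, -0.0, -0.0]
ft_force: [-0.1, 0.4, -1.3]
grip_width: 34.8
grasp_force: 143.1
```

>>> {"api": "send_rows", "payload": {
  "series": [
    [0,[0,0,0.001],[0,0,0]],
    [0,[0,0,0.002],[0,0,0]],
    [0,[0,0,0.002],[0,0,0]]
  ]
}}

```text
time: 9.78
tool_pos: [545.0, -206.1, 271.6]
orientation: [0.784, 0.621, -0.0, -0.0]
ft_force: [-1.0, -0.1, -1.6]
grip_width: 35.0
grasp_force: 143.1
```

>>> {"api": "send_rows", "payload": {
  "series": [
    [0,[0,0,0.001],[0,0,0]],
    [0,[0,0,0.0015],[0,0,0]],
    [0,[0,0,0.0015],[0,0,0]]
  ]
}}

```text
time: 10.15
tool_pos: [545.0, -206.1, 270.2]
orientation: [0.784, 0.621, -0.0, 0.0]
ft_force: [-0.5, -0.1, -1.5]
grip_width: 34.9
grasp_force: 143.1
```

>>> {"api": "send_rows", "payload": {
  "series": [
    [0,[0,0,0.001],[0,0,0]],
    [0,[0,0,0.0015],[0,0,0]],
    [0,[0,0,0.0015],[0,0,0]]
  ]
}}

```text
time: 10.52
tool_pos: [545.0, -206.1, 268.6]
orientation: [0.784, 0.621, -0.0, -0.0]
ft_force: [-0.1, 0.5, -1.0]
grip_width: 35.0
grasp_force: 143.1
```

>>> {"api": "send_rows", "payload": {
  "series": [
    [0,[0,0,0.001],[0,0,0]],
    [0,[0,0,0.0015],[0,0,0]],
    [0,[0,0,0.0015],[0,0,0]]
  ]
}}

```text
time: 10.9
tool_pos: [545.0, -206.1, 267.1]
orientation: [0.784, 0.621, -0.0, -0.0]
ft_force: [0.6, -1.5, -1.8]
grip_width: 34.7
grasp_force: 143.1
```

>>> {"api": "send_rows", "payload": {
  "series": [
    [0,[0,0,0.001],[0,0,0]],
    [0,[0,0,0.002],[0,0,0]],
    [0,[0,0,0.002],[0,0,0]]
  ]
}}

```text
time: 11.28
tool_pos: [545.1, -206.1, 266.4]
orientation: [0.784, 0.621, 0.0, 0.0]
ft_force: [-1.8, 1.4, 4.7]
grip_width: 35.4
grasp_force: 144.0
```

```bash
python3 - <<'E'
from h import *
o=manip.get_obs(); print(o['time'],o['tool_pos'],o['ft_force'])
d=manip.get_image('side')['img'][150:240,300:440]; e=manip.get_image('scene')['img'][130:230,140:260]
cv2.imwrite('pics/p1.png',np.hstack([cv2.resize(d,(420,270),interpolation=cv2.INTER_CUBIC),cv2.resize(e,(324,270),interpolation=cv2.INTER_CUBIC)]))
E
```

```text
11.275 [ 545.10790846 -206.12730914  266.39051708] [-1.78756525  1.35295365  4.69453766]
```

View pics/p1.png

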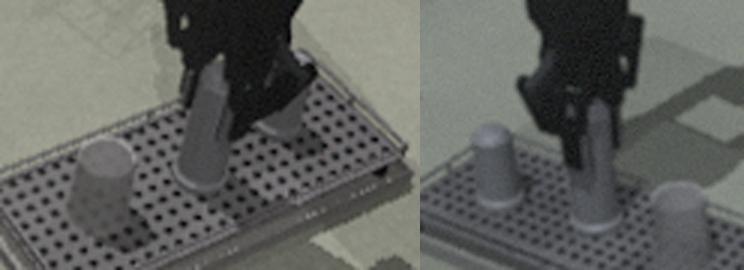

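The force has turned positive (+4.7 N) and the shield stands on the drainer in both views. I'll release it and go up.

>>> {"api": "send_rows", "payload": {
  "series": [
    [45,[0,0,0],[0,0,0]],
    [60,[0,0,0],[0,0,0]],
    [100,[0,0,0],[0,0,0]],
    [100,[0,0,0],[0,0,0]],
    [100,[0,0,-0.02],[0,0,0]],
    [100,[0,0,-0.06],[0,0,0]],
    [100,[0,0,-0.11],[0,0,0]],
    [100,[-0.05,0,-0.15],[0,0,0]],
    [100,[-0.11,0,-0.15],[0,0,0]],
    [100,[-0.12,0,-0.15],[0,0,0]]
  ]
}}

```text
time: 12.62
tool_pos: [516.4, -326.0, 415.3]
orientation: [0.785, 0.62, -0.0, 0.0]
ft_force: [-1.1, 0.7, -1.2]
grip_width: 85.3
grasp_force: 0.0
```

```bash
python3 - <<'E'
from h import *
o=manip.get_obs(); print(o['time'],o['tool_pos'],o['ft_force'],o['grip_width'])
d=manip.get_image('side')['img']; e=manip.get_image('scene')['img'][130:330,120:480]
cv2.imwrite('pics/p2.png',np.vstack([cv2.resize(d[150:420,150:510],(440,330),interpolation=cv2.INTER_CUBIC),cv2.resize(e,(440,244),interpolation=cv2.INTER_CUBIC)]))
E
```

```text
12.625 [ 516.43651364 -325.95749178  415.29345853] [-1.10539939  0.74762817 -1.20429559] 85.25479073168795
```

View pics/p2.png

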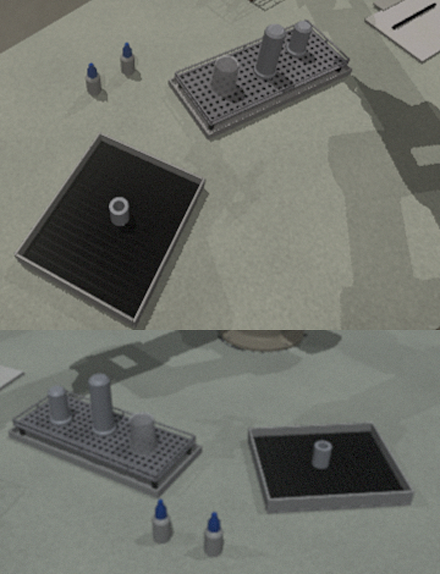

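The sleeve stands in the tray at (119,210), the shield stands on the drainer at (270,50), and everything else looks undisturbed.

```bash
python3 -c "
from cell import manip
print(manip.sign_off())"
```

```text
the job is handed in; nothing more can be done
None
```

The job is handed in: the sleeve was knocked out and stands in the tray, the empty shield is back on the drainer mouth-down, and the short shield, beaker and dropper bottles look unmoved in the final pictures.

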